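# Load the bench shear with the push stick

## Task

Load the brass blank lying on the bed of the bench shear: open the drawer, take out the wooden push stick and, with the stick behind the blank, feed it through under the low guard until it is fully up against the back stop, never touching the blank with the fingers. Then lay the push stick back in the drawer, flat on its base as it lay, let go of it and push the drawer fully shut. Leave everything else on the bench where it is.

Things in the scene. Friction and masses are not known exactly. Their poses are not given: they have to be found in the camera images.
- shear: Grey bench shear, fixed and rigid: bed 130 x 330 mm, top at z = 20 mm. Origin on the table under the middle of the guard's mouth; +y is the feed direction (infeed, guard, back stop), x across it. Bed from y = -165 to 165 mm. At x = 50 to 70 mm stands a post up to z = 95 mm, from whose top a raised hand lever rises towards +y, up to z = 185 mm at y = 270 mm.
- guard_mouth (a point): Centre of the guard's opening, at its infeed face (shear z = 33 mm). The guard is a tunnel on the bed, shear y = 0 to 60 mm, 56 mm wide, 26 mm high inside; clear roof with a steel bar on it up to z = 82 mm. Two steel fences, 12 mm high, lead into it from y = -50 to 0 mm, flaring to about 86 mm apart at their infeed end.
- stop_face (a point): Middle of the face that the blank must meet, of the dark back stop, 22 mm high above the bed: shear x = 0, y = 135 mm, z = 25 mm. Two fences 10 mm high, 56 mm apart, lead from the guard to it.
- blank_center (a point): Brass blank, a plain flat bar 100 x 50 x 10 mm, 0.3 to 0.6 kg, lying flat on the infeed bed before the guard with its long side roughly along the feed. This point is its centre (5 mm above the bed); x along its length (100 mm), y across it (50 mm). At the start its leading end is about 15 to 55 mm before the guard's mouth.
- stick_grip (a point): Push stick, dark wood, 0.08 kg: bar 165 x 24 x 14 mm with a raised handle block on its rear 60 mm, 22 mm wide, top 42 mm above the underside; the front is a low nose. This point is in the handle: 24 mm above the underside, 32.5 mm from the rear end, 132.5 mm behind the tip. x points to the tip, z up. It starts flat in the drawer, nose roughly to the cabinet's +y.
- stick_tip (a point): Front end of the push stick's nose, in the middle of the end face, 7 mm above the underside.
- cab_drawer0_handle (a point): Middle of the drawer's handle, a level steel bar 11 mm thick, 120 mm long, 35 mm out from the drawer's front, 47 mm above the table, 38 mm below the cabinet's top. x points into the cabinet (the drawer opens to -x), y along the bar. Drawer inside in this frame: x = 56 to 231 mm, y = -119 to 119 mm, floor z = -25 mm, top of sides z = 16 mm, of front z = 25 mm.
- cab_drawer0 (a joint): How far the drawer is out, m: 0 shut, 0.15 fully out. It starts shut or nearly shut and slides with a light friction of 1 N.
- cab: Low plywood drawer unit with one drawer, 220 (x) x 280 (y) x 85 mm high, fixed on the bench. Origin under the centre of its underside; its front faces its own -x; top at z = 85 mm.
- hammer: Bystander: a hammer lying on the bench. Origin on its underside.
- jar: Bystander: a glass jar with steel lid, 52 mm across, 65 mm high, standing on top of the drawer unit. Origin under its centre.
- offcut: Bystander: a narrow brass bar, 85 x 30 x 12 mm, lying on the bench between the robot and the shear. Origin under its centre.
- mandrel: Bystander: a tapered steel ring mandrel standing on its round foot (64 mm across), 160 mm high. Origin under its centre.
- pliers: Bystander: small pliers lying on the bench between the robot and the other things, 140 mm long. Origin at the pivot.
- cup: Bystander: an empty white cup, 72 mm across, 85 mm high, beyond the shear. Origin under its centre.
- benchblock: Bystander: a square steel bench block, 75 x 75 x 22 mm, lying beyond the infeed end of the shear. Origin under its centre.
Things that resemble listed ones, but are neither listed nor needed, are in the scene too. What is shaped like the part that bears blank_center but blue is not meant.

How it is judged:
On the way, in this order (a step that is already met when the one before it is completed fails the run):
1. the drawer is pulled open, at least 100 mm (value of joint cab_drawer0 above 0.1 m), for 0.1 s.
2. the push stick is lifted clear out of the drawer (height (world z) of stick_grip above 0.088 m), for 0.1 s.
3. the push stick pushes the blank in under the guard (contact force between stick and blank above 0.2 N and y of blank_center in the frame of shear above -0.04 m).
4. the blank lies on the bed, up against the back stop (gap at most 4 mm) (y of blank_center in the frame of shear between 0.081 and 0.09 m and x of blank_center in the frame of shear between -0.007 and 0.007 m and z of blank_center in the frame of shear between 0.018 and 0.032 m and angle between the x axis of blank_center and the y axis of shear, either way round below 0.08 rad), for 0.2 s.
5. the push stick lies flat in the open drawer, released (x of stick_grip in the frame of cab_drawer0_handle between 0.06 and 0.225 m and y of stick_grip in the frame of cab_drawer0_handle between -0.118 and 0.118 m and z of stick_grip in the frame of cab_drawer0_handle between -0.014 and 0.014 m and angle between stick_grip's own z axis and vertical below 0.2 rad and contact force between the fingers and stick below 0.1 N and value of joint cab_drawer0 above 0.05 m), for 0.2 s.
At the end, for the whole second after the job is handed in: The blank lies flat on the bed beyond the guard, its leading end within 4 mm of the back stop and within 7 mm of the middle of the feed, square within 0.08 rad; the push stick lies flat (tilt under 0.2 rad) on the floor of the drawer, released; the drawer is shut to within 8 mm; both are at rest (all of step 4 and x of stick_grip in the frame of cab_drawer0_handle between 0.06 and 0.225 m and y of stick_grip in the frame of cab_drawer0_handle between -0.118 and 0.118 m and z of stick_grip in the frame of cab_drawer0_handle between -0.014 and 0.014 m and angle between stick_grip's own z axis and vertical below 0.2 rad and contact force between the fingers and stick below 0.1 N and value of joint cab_drawer0 below 0.008 m and linear speed of each of blank, stick below 0.01 m/s); the robot touches nothing.
It fails at once if the fingers or the arm touch the blank (contact force between any of the fingers, the arm and blank above 0.3 N).
It fails at once if another thing on the bench is moved more than 30 mm (distance of any of hammer, jar, offcut, mandrel, pliers, cup, benchblock from where it was at the start of the episode above 0.03 m).
It also fails if it takes over 72 s, if anything falls off the work surface, if the arm or the gripper's body presses on something with over 40 N, if the wrist force passes 120 N, or if a joint passes its speed limit or range.

## Robot

A 6-joint arm with a two-finger parallel gripper is mounted at the origin on the work surface. World frame = base frame: x ahead of the robot, y to its left, z up, the work surface at z = 0. Lengths are in m, angles in rad, forces in N, time in s.
With the tool pointing down it reaches from about 0.275 to 0.85 m from the base axis. Payload 5.2 kg.
Tool frame: the origin (TCP) lies at the very end of the fingers, on their centre line; the grasp point (between the pads) lies 19 mm behind it (manip.grip_point_offset is the z of the grasp point in the tool frame, in m); z points along the fingers, y is the line along which they close (so a half turn about z gives the same grasp; the last joint's range is limited). The gripper opens to 85 mm and grips with 20 to 120 N. Pads are 22 mm wide; open, the fingers measure 114 mm over their backs; the gripper's body (76 mm by 85 mm) begins 54 mm behind the grasp point. The pads swing forward as they close: fully open they stand 13 mm farther back than shut.
Start: joints at [1.084, 0.259, 1.535, -0, 1.348, -0.203], TCP at [0.154, 0.528, 0.231] pointing down, gripper open.
Joint ranges: [-3.14, 3.14], [-0.91, 2.08], [0.19, 2.58], [-1.22, 4.36], [0.22, 2.71], [-3.12, 3.12]. Speed limits (rad/s): [2.57, 2.57, 3.14, 3.14, 3.14, 3.14].

## Interface

Orientations are given as [roll, pitch, yaw] about the fixed x, y, z axes, in that order (R = Rz(yaw) Ry(pitch) Rx(roll)).
In Python, from station import manip gives the robot as it stands.
- The arm moves only by the shell command python3 -m creep 'ROWS' [FORCE]. ROWS is JSON, a list that holds one entry, the list of rows, each a list of 5 numbers: the shift along the tool's x, y, z in units of 25 mm (1.0 is 25 mm), then the turn about the tool's z in degrees, then the closure, from 0 (fully open) to 1 (shut). A call has exactly 5 rows; each row shifts and turns the commanded pose from where the row before left it, along the tool's axes as they then stand; what a row does not reach is not made up. A row lasts 1/8 s, in which the tool goes at most 62.5 mm and 10.7 degrees, less where a joint would pass 70% of its speed; a pose out of reach is approached as far as the arm can. A call is refused whole if a number of a shift passes 1 or a number of a turn 10.7, either way. A call with a gripper value outside its range is refused whole. The fingers move at their own pace and stop on an object; FORCE is the grip in N (left out, the last holds). Time passes only in rows, so rows that do not move let the fingers close, or fill a call up. It gives the time, the measured TCP pose, the force, the opening and the grip force at its end, in the units of the state.
- manip.state(): the state, without advancing time (a new reading comes with each control period).
- manip.grab_frame(name): name is "scene" or "side" or "wrist"; returns a dict with "image" (480x640x3 uint8, blue, green, red), "range_z" (480x640 float32, m along the optical axis (not along the pixel's ray), 0 where there is no reading), "K" (3x3 intrinsics, pixels), "dist" ([k1, k2, p1, p2, k3] as OpenCV has them; the pictures are not rectified), "rvec" (rotation vector, rad) and "tvec" (3), from world to camera coordinates, as OpenCV has them; the wrist camera has in their place "T_tool_cam" (4x4, takes a point from camera to tool coordinates, whose origin is the TCP and whose axes are the flange's). Camera axes: x right, y down, z forward; pixel columns grow to the right and rows downward; lengths in m; the calibration is good to about 2 mm. A picture is of the moment at which its call begins: read the wrist's pose just before it.
- manip.finish_job(): hands the job in; it is judged then, once.
The state is a dict: "time": time; "q": joint angles; "qvel": joint speeds; "effort": joint torques, N m; "tcp_pos": TCP position; "ee_rot": TCP orientation; "ft_force": force on the tool from outside, world axes, zero at the start; "ft_torque": the same for the moment, N m; "finger_gap": finger opening in m; "grip_force": force on a finger pad.
Only numpy, scipy, OpenCV 4.12 (cv2) and the standard library are available. Lean on these libraries where they do the work, as an engineer would, in place of code of your own. Each camera call takes 0.05 s, during which the arm holds its last target. There are 200 camera calls.

## Working session

There is one attempt and no reset: what is moved stays moved. The work goes in short steps, Python scripts to look and compute and a shell command to move; the robot and the scene stay as the last step left them, time stands still between calls to the robot, and variables do not carry over. Pictures are saved under pics/ and viewed, at most 10 in all, crops included, and the job is handed in when it is done.

```bash
ls; mkdir -p pics
cat > h.py <<'E'
import numpy as np, cv2, pickle
from station import manip
from scipy.spatial.transform import Rotation as R
def grab(n):
    s=manip.state(); f=manip.grab_frame(n); f['s']=s
    if n=='wrist':
        T=np.eye(4); T[:3,:3]=R.from_euler('xyz',s['ee_rot']).as_matrix(); T[:3,3]=s['tcp_pos']
        f['C']=T@np.array(f['T_tool_cam'])
    else:
        M=np.eye(4); M[:3,:3]=cv2.Rodrigues(np.array(f['rvec'],float))[0]; M[:3,3]=np.ravel(f['tvec']); f['C']=np.linalg.inv(M)
    pickle.dump(f,open(n+'.pkl','wb')); return f
def ray(f,uv):
    p=cv2.undistortPoints(np.array(uv,float).reshape(-1,1,2),np.array(f['K']),np.array(f['dist'])).reshape(-1,2)
    return f['C'][:3,3],np.c_[p,np.ones(len(p))]@f['C'][:3,:3].T
def onz(f,uv,z):
    o,d=ray(f,uv); return o+d*((z-o[2])/d[:,2])[:,None]
def cloud(f):
    h,w=f['range_z'].shape; u,v=np.meshgrid(np.arange(w),np.arange(h))
    o,d=ray(f,np.stack([u,v],-1).reshape(-1,2)); P=o+d*f['range_z'].reshape(-1,1); P[f['range_z'].ravel()==0]=np.nan
    return P.reshape(h,w,3)
E
python3 - <<'E'
from h import *
for n in ['scene','side','wrist']:
    f=grab(n); cv2.imwrite(f'pics/{n}0.png',f['image']); print(n,f['C'][:3,3],f['C'][:3,2])
print(manip.state(), manip.grip_point_offset)
E
```

```text
pics
scene [ 1.09838051 -0.54371943  0.84203545] [-0.50496732  0.48934188 -0.71102217]
side [ 0.07103097 -0.60348642  0.58729676] [ 0.50922932  0.64958158 -0.56456113]
wrist [0.07764187 0.54981251 0.37328482] [ 0.29237659 -0.08711312 -0.95232727]
{'time': 0.15, 'q': array([ 1.08416320e+00,  2.59174642e-01,  1.53580825e+00, -3.71591316e-05,
        1.34799205e+00, -2.02797752e-01]), 'qvel': array([-0.00086823, -0.00205642, -0.00266902,  0.00012139,  0.00034358,
       -0.00211717]), 'effort': array([ 2.25900389e-03, -4.46387780e+01, -2.90820551e+01,  1.43267431e-05,
        8.15775187e-03, -4.92459355e-05]), 'tcp_pos': array([0.15382366, 0.52764349, 0.23067559]), 'ee_rot': array([-3.14023139e+00, -2.42922455e-04,  2.85776535e+00]), 'ft_force': array([0.54914881, 0.22424545, 0.48598811]), 'ft_torque': array([-0.02963963,  0.04231985, -0.01278887]), 'grip_force': 0.0, 'finger_gap': 0.08529075478099399} -0.0187
```

View pics/scene0.png

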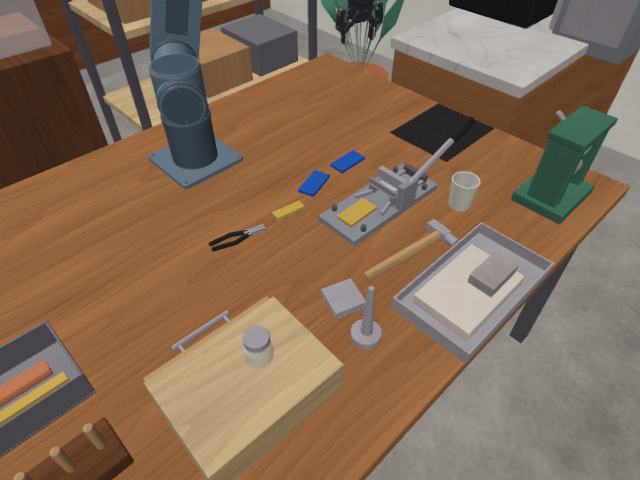

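View pics/side0.png

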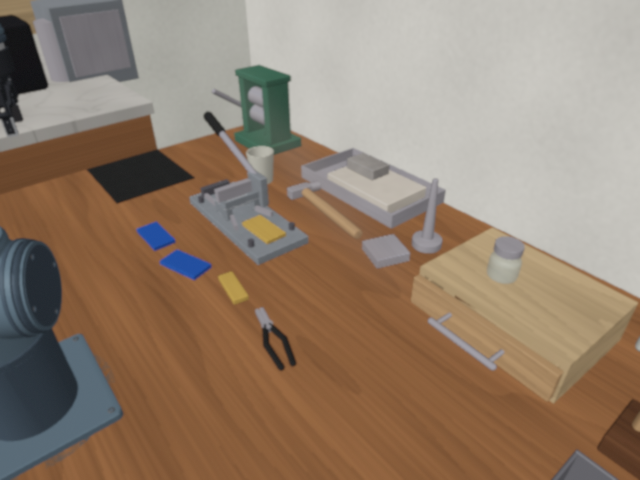

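Scene view: the brass blank is on the grey bed at (357,211). The offcut is loose on the table at (288,210), there are blue decoys at (314,183) and (347,161), and a yellow strip in the left tray at (30,400). Only the one on the bed fits the description. The drawer handle runs (178,345)–(228,315), with the jar at (257,345) on the cabinet.

```bash
cat > m.py <<'E'
from h import *
for n in ['scene','side']:
    f=pickle.load(open(n+'.pkl','rb')); P=cloud(f); hsv=cv2.cvtColor(f['image'],cv2.COLOR_BGR2HSV); z=P[...,2]
    def comp(m,k=3):
        m=cv2.morphologyEx(m.astype(np.uint8),cv2.MORPH_OPEN,np.ones((3,3)))
        c,l,st,ce=cv2.connectedComponentsWithStats(m); o=np.argsort(-st[1:,4])[:k]+1
        return [(l==i,st[i,4],ce[i]) for i in o]
    def rect(name,m,k=3):
        for mm,a,c in comp(m,k):
            q=P[mm][:,:2].astype(np.float32); q=q[~np.isnan(q).any(1)]
            r=cv2.minAreaRect(q*1000); print(n,name,a,c.round(),'c',np.round(r[0],1),'sz',np.round(r[1],1),'ang',round(r[2],1),'z',np.nanmedian(z[mm]).round(4))
    sat=hsv[...,1]
    rect('cabtop',(abs(z-.085)<.008)&(sat>50),1)
    rect('bed',(abs(z-.02)<.006)&(sat<70),3)
    rect('brass',(hsv[...,0]>18)&(hsv[...,0]<30)&(sat>140)&(z>0)&(z<.06),4)
    rect('handle',(abs(z-.05)<.012)&(sat<90),3)
E
python3 m.py
python3 - <<'E'
import cv2
a=cv2.imread('pics/scene0.png')[130:250,300:460]; b=cv2.imread('pics/side0.png')[170:270,180:310]
cv2.imwrite('pics/crop1.png',cv2.vconcat([cv2.resize(a,(700,300*700//700)) if 0 else cv2.resize(a,(400,300)),cv2.resize(b,(400,300))]))
E
```

```text
scene cabtop 16812 [240. 386.] c [ 708.4 -348. ] sz [281.1 208.9] ang 88.0 z 0.0854
scene bed 1571 [360. 215.] c [516.5 170.7] sz [193.2 133. ] ang 88.2 z 0.0202
scene bed 972 [343. 296.] c [676.  -63.7] sz [76.4 76.7] ang 71.6 z 0.0222
scene bed 495 [366. 334.] c [772.6 -97.7] sz [64. 58.] ang 37.5 z 0.0194
scene brass 784 [ 32. 398.] c [ 451.  -632.7] sz [ 23.3 114.7] ang 0.5 z 0.0322
scene brass 532 [357. 212.] c [516.5 151.9] sz [ 49.1 101.5] ang 0.4 z 0.0302
scene brass 304 [288. 210.] c [370.2  42.8] sz [83.9 34.6] ang 79.7 z 0.0121
scene handle 844 [ 42. 409.] c [ 500.2 -623.7] sz [  7.3 147.2] ang 0.1 z 0.0498
scene handle 475 [ 24. 343.] c [ 345.6 -600.4] sz [92.8  8.7] ang 89.8 z 0.0498
scene handle 398 [200. 330.] c [ 560.  -342.8] sz [130.2  27.3] ang 87.8 z 0.0516
side cabtop 12859 [534. 297.] c [ 707.1 -347.5] sz [281.9 210.1] ang 87.9 z 0.0845
side bed 2217 [251. 228.] c [513.8 240.6] sz [332.4 131.7] ang 88.7 z 0.0197
side bed 849 [385. 248.] c [672.9 -63.2] sz [77.  76.6] ang 71.1 z 0.0213
side bed 404 [371. 206.] c [761.4 109.8] sz [ 85.7 261.1] ang 19.5 z 0.0203
side brass 516 [233. 288.] c [368.8  48.9] sz [99.  29.6] ang 80.6 z 0.0113
side brass 507 [264. 229.] c [509.8 150.4] sz [47.  96.3] ang 1.0 z 0.0296
side handle 2017 [489.  92.] c [1671.7  664.9] sz [  25.8 1672.2] ang 0.3 z 0.05
side handle 1061 [ 40. 406.] c [ 17.2 -45.8] sz [115.8  36.7] ang 22.5 z 0.0497
side handle 766 [466. 343.] c [ 565.6 -343.1] sz [130.3  44.8] ang 88.5 z 0.0502
```

View pics/crop1.png

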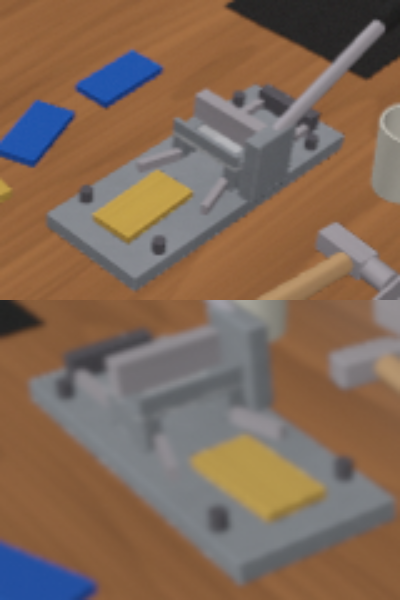

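The crop confirms it: the brass plate on the bed lies between two dark bolts and in front of the flared fences. The shear origin is about (0.515, 0.240) with feed at about 88.6° from world x. The cabinet is at about (0.708, -0.348) with yaw -2°. I'll turn the tool to yaw 88° and move above the handle.

```bash
python3 -m creep '[[[0,0,0,7.6,0],[0,0,0,7.6,0],[0,0,0,7.6,0],[0,0,0,7.6,0],[0,0,0,7.6,0]]]' 60
python3 -m creep '[[[0,0,0,7.6,0],[0,0,0,7.6,0],[0,0,0,7.6,0],[0,0,0,7.6,0],[0,0,0,7.6,0]]]'
python3 -m creep '[[[-0.98,0.49,0,0,0],[-0.98,0.49,0,0,0],[-0.98,0.49,0,0,0],[-0.98,0.49,0,0,0],[-0.98,0.49,0,0,0]]]'
```

```text
time: 0.78
tcp_pos: [0.1539, 0.5278, 0.2309]
ee_rot: [-3.141, 0.0, 2.19]
ft_force: [0.5, 0.2, 0.1]
finger_gap: 0.086
grip_force: 0.0
time: 1.4
tcp_pos: [0.1539, 0.5278, 0.2309]
ee_rot: [-3.141, 0.001, 1.527]
ft_force: [0.4, 0.4, -0.2]
finger_gap: 0.0855
grip_force: 0.0
time: 2.02
tcp_pos: [0.2105, 0.4022, 0.2311]
ee_rot: [-3.141, 0.0, 1.531]
ft_force: [0.5, -0.5, 0.1]
finger_gap: 0.0854
grip_force: 0.0
```

```bash
python3 -m creep '[[[-0.98,0.49,0,0,0],[-0.98,0.49,0,0,0],[-0.98,0.49,0,0,0],[-0.98,0.49,0,0,0],[-0.98,0.49,0,0,0]]]' >/dev/null
python3 -m creep '[[[-0.98,0.49,0,0,0],[-0.98,0.49,0,0,0],[-0.98,0.49,0,0,0],[-0.98,0.49,0,0,0],[-0.98,0.49,0,0,0]]]' >/dev/null
python3 -m creep '[[[-0.98,0.49,0,0,0],[-0.98,0.49,0,0,0],[-0.98,0.49,0,0,0],[-0.98,0.49,0,0,0],[-0.98,0.49,0,0,0]]]' >/dev/null
python3 -m creep '[[[-0.98,0.49,0,0,0],[-0.98,0.49,0,0,0],[-0.98,0.49,0,0,0],[-0.98,0.49,0,0,0],[-0.98,0.49,0,0,0]]]' >/dev/null
python3 -m creep '[[[-0.98,0.49,0,0,0.3],[-0.98,0.49,0,0,0.3],[-0.98,0.49,0,0,0.5],[-0.98,0.49,0,0,0.7],[-0.98,0.49,0,0,0.7]]]'
python3 - <<'E'
from h import *
f=grab('wrist'); cv2.imwrite('pics/wrist1.png',f['image']); print(f['s']['tcp_pos'],f['s']['ee_rot'],f['s']['finger_gap'])
P=cloud(f);z=P[...,2];hsv=cv2.cvtColor(f['image'],cv2.COLOR_BGR2HSV)
m=((abs(z-.05)<.01)&(hsv[...,1]<90)).astype(np.uint8)
c,l,st,ce=cv2.connectedComponentsWithStats(m)
for i in np.argsort(-st[1:,4])[:3]+1:
    q=P[l==i]; r=cv2.minAreaRect((q[:,:2]*1000).astype(np.float32)); print(st[i,4],ce[i],r,np.percentile(q[:,0],[2,25,50,75,98]),np.percentile(q[:,2],[50,90]))
E
```

```text
time: 5.15
tcp_pos: [0.4923, -0.2216, 0.231]
ee_rot: [-3.141, -0.0, 1.531]
ft_force: [0.1, 0.2, -0.3]
finger_gap: 0.0254
grip_force: 0.0
[ 0.49234024 -0.22162835  0.23096128] [-3.14101746e+00 -4.59919101e-04  1.53122858e+00] 0.025428655971543836
790 [534.93924051 184.88987342] ((703.5776977539062, -208.4161376953125), (6.218611717224121, 197.3544464111328), 89.447509765625) [0.61039515 0.6433695  0.69195549 0.74220225 0.79127008] [0.05020962 0.05674051]
779 [387.63671374 280.25160462] ((562.7034912109375, -306.35400390625), (50.10841751098633, 42.27145004272461), 71.71331024169922) [0.54791131 0.55183477 0.55577581 0.56867338 0.58794385] [0.05100036 0.05289187]
512 [629.2109375   50.86914062] ((763.5641479492188, -96.62806701660156), (12.607032775878906, 22.99054527282715), 16.77785301208496) [0.75768861 0.75919433 0.76029556 0.76248791 0.76822959] [0.04999394 0.05770872]
```

View pics/wrist1.png

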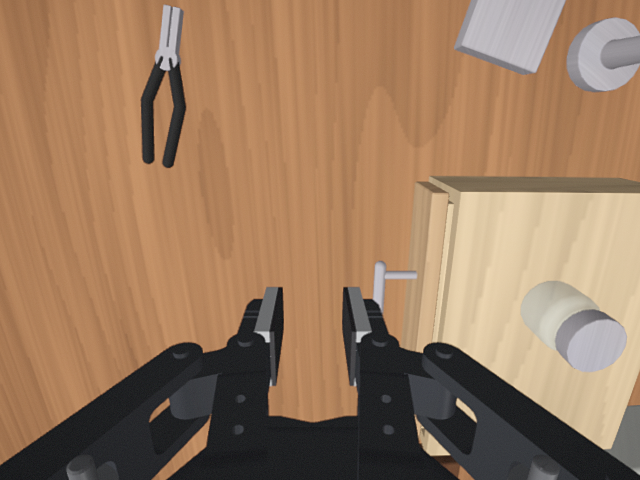

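The wrist view shows the handle bar at about (380,290), left of the drawer front, with its post at (400,275), the jar on top, and the pliers far off. I'll centre over the bar and descend.

```bash
python3 -m creep '[[[-0.95,0.52,0,0,0.7],[-0.95,0.52,0,0,0.7],[-0.95,0.52,0,0,0.7],[-0.95,0.52,0,0,0.7],[-0.95,0.52,0,0,0.7]]]' 
python3 -m creep '[[[0,0,0.8,0,0.7],[0,0,0.8,0,0.7],[0,0,0.8,0,0.7],[0,0,0.8,0,0.7],[0,0,0.8,0,0.7]]]'
python3 -m creep '[[[0,0,0.8,0,0.7],[0,0,0.8,0,0.7],[0,0,0.8,0,0.7],[0,0,0.8,0,0.7],[0,0,0.8,0,0.7]]]'
```

```text
time: 5.82
tcp_pos: [0.5526, -0.3425, 0.2309]
ee_rot: [-3.141, -0.001, 1.531]
ft_force: [0.5, 0.6, 0.7]
finger_gap: 0.0256
grip_force: 0.0
time: 6.45
tcp_pos: [0.5522, -0.3417, 0.1303]
ee_rot: [-3.141, -0.001, 1.531]
ft_force: [-0.2, 0.5, -0.7]
finger_gap: 0.0255
grip_force: 0.0
time: 7.08
tcp_pos: [0.5522, -0.3417, 0.0303]
ee_rot: [-3.141, -0.001, 1.531]
ft_force: [0.8, -0.9, -0.6]
finger_gap: 0.0259
grip_force: 0.0
```

```bash
python3 -m creep '[[[0,0,0,0,1],[0,0,0,0,1],[0,0,0,0,1],[0,0,0,0,1],[0,0,0,0,1]]]' 40
python3 -m creep '[[[0,-0.3,0,0,1],[0,-0.6,0,0,1],[0,-0.6,0,0,1],[0,-0.6,0,0,1],[0,-0.6,0,0,1]]]'
python3 -m creep '[[[0,-0.6,0,0,1],[0,-0.6,0,0,1],[0,-0.6,0,0,1],[0,-0.6,0,0,1],[0,-0.5,0,0,1]]]'
```

```text
time: 7.7
tcp_pos: [0.552, -0.3418, 0.0305]
ee_rot: [-3.14, -0.001, 1.531]
ft_force: [0.9, -1.1, -9.3]
finger_gap: 0.0097
grip_force: 38.8
time: 8.32
tcp_pos: [0.4832, -0.3391, 0.0306]
ee_rot: [-3.14, -0.001, 1.531]
ft_force: [1.4, -3.5, -19.1]
finger_gap: 0.0093
grip_force: 38.7
time: 8.95
tcp_pos: [0.4112, -0.3362, 0.0307]
ee_rot: [-3.141, -0.001, 1.531]
ft_force: [1.5, -3.6, -27.6]
finger_gap: 0.0097
grip_force: 38.6
```

```bash
python3 -m creep '[[[0,0,0,0,0.7],[0,0,0,0,0.7],[0,0,-0.8,0,0.7],[0,0,-1,0,0.7],[0,0,-1,0,0.7]]]' 
python3 -m creep '[[[0,0,-1,0,0.7],[0,0,-1,0,0.7],[0,0.2,-1,0,0.7],[-0.5,1,-1,0,0.7],[-0.5,1,-1,0,0.3]]]'
python3 -m creep '[[[-0.5,1,0,0,0],[-0.5,1,0,0,0],[-0.5,0.8,0,0,0],[0,0,0,0,0],[0,0,0,0,0]]]'
python3 - <<'E'
from h import *
f=grab('wrist'); cv2.imwrite('pics/wrist2.png',f['image']); print(f['s']['tcp_pos'],f['s']['ee_rot'],f['s']['finger_gap'])
E
```

```text
time: 9.57
tcp_pos: [0.414, -0.3375, 0.1042]
ee_rot: [3.139, 0.003, 1.532]
ft_force: [0.6, 0.8, 0.1]
finger_gap: 0.0257
grip_force: 0.0
time: 10.2
tcp_pos: [0.4682, -0.3643, 0.2299]
ee_rot: [3.138, 0.003, 1.532]
ft_force: [0.6, -0.2, -0.0]
finger_gap: 0.0425
grip_force: 0.0
time: 10.82
tcp_pos: [0.5351, -0.4036, 0.2274]
ee_rot: [3.141, 0.001, 1.532]
ft_force: [-0.1, 0.1, 0.1]
finger_gap: 0.0854
grip_force: 0.0
[ 0.53506105 -0.40357772  0.22740297] [3.14066594e+00 7.66865970e-04 1.53186540e+00] 0.08537525516964939
```

View pics/wrist2.png

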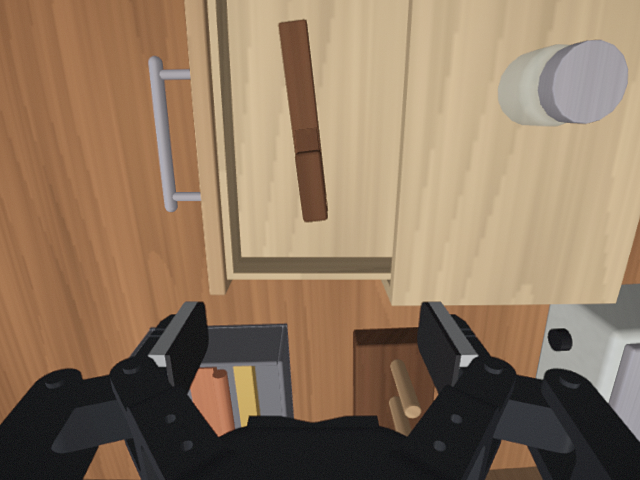

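The stick lies in the drawer from its nose at (293,22) to the raised handle block at about (312,185), with its rear end at (315,220).

```bash
cat > stick.py <<'E'
from h import *
f=pickle.load(open('wrist.pkl','rb')); P=cloud(f);z=P[...,2];hsv=cv2.cvtColor(f['image'],cv2.COLOR_BGR2HSV)
m=((hsv[...,2]<130)&(hsv[...,1]>90)).astype(np.uint8); m[260:]=0; m[:,:245]=0; m[:,385:]=0
c,l,st,ce=cv2.connectedComponentsWithStats(m); i=np.argmax(st[1:,4])+1; m=l==i; print(st[i],ce[i])
for nm,lo,hi in [('handle',.055,.08),('nose',.028,.045)]:
    q=P[m&(z>lo)&(z<hi)]; r=cv2.minAreaRect((q[:,:2]*1000).astype(np.float32)); print(nm,len(q),np.round(np.ravel(r[0]),1),np.round(r[1],1),r[2],np.median(q[:,2]))
E
python3 stick.py
```

```text
[ 279   19   49  203 5401] [303.78337345 118.78226254]
handle 1783 [ 534.1 -382.5] [21.9 59.6] 4.918873310089111 0.06401783762031849
nose 3419 [ 529.7 -329.6] [ 23.5 162.5] 4.55430269241333 0.03616813680997549
```

```bash
python3 -m creep '[[[0.5,-0.08,0,0,0.5],[0.46,0,0,0,0.5],[0,0,0.6,-7,0.5],[0,0,0.9,0,0.5],[0,0,0.9,0,0.5]]]' 
python3 -m creep '[[[0,0,0.9,0,0.5],[0,0,0.9,0,0.5],[0,0,0.9,0,0.5],[0,0,0.9,0,0.5],[0,0,0.9,0,0.5]]]'
python3 -m creep '[[[0,0,0.6,0,0.5],[0,0,0.48,0,0.5],[0,0,0,0,0.5],[0,0,0,0,1],[0,0,0,0,1]]]' 40
python3 -m creep '[[[0,0,0,0,1],[0,0,0,0,1],[0,0,0,0,1],[0,0,0,0,1],[0,0,0,0,1]]]'
```

```text
time: 11.5
tcp_pos: [0.534, -0.3788, 0.1662]
ee_rot: [3.141, 0.0, 1.654]
ft_force: [-0.6, 0.1, -0.1]
finger_gap: 0.0429
grip_force: 0.0
time: 12.12
tcp_pos: [0.534, -0.3789, 0.0536]
ee_rot: [3.141, 0.0, 1.654]
ft_force: [0.2, -0.1, 0.5]
finger_gap: 0.0428
grip_force: 0.0
time: 12.75
tcp_pos: [0.5345, -0.3805, 0.0278]
ee_rot: [3.14, 0.001, 1.653]
ft_force: [1.4, 0.8, 3.2]
finger_gap: 0.0226
grip_force: 40.6
time: 13.38
tcp_pos: [0.5345, -0.3805, 0.0278]
ee_rot: [3.14, 0.001, 1.654]
ft_force: [0.3, 0.7, 5.2]
finger_gap: 0.0226
grip_force: 40.8
```

Grasped (gap 22.6 mm). Next: lift, align with the feed, and carry it toward the shear.

```bash
python3 -m creep '[[[0,0,-0.5,0,1],[0,0,-1,0,1],[0,0,-1,0,1],[0,0,-1,0,1],[0,0,-1,0,1]]]' 
python3 -m creep '[[[0,0,-0.8,0,1],[0,0,0,3,1],[0,0,0,3.1,1],[0,0,0,0,1],[0.9,-0.1,0,0,1]]]'
python3 -m creep '[[[1,-0.11,0,0,1],[1,-0.11,0,0,1],[1,-0.11,0,0,1],[1,-0.11,0,0,1],[1,-0.11,0,0,1]]]'
python3 -m creep '[[[1,-0.11,0,0,1],[1,-0.11,0,0,1],[1,-0.11,0,0,1],[1,-0.11,0,0,1],[1,-0.11,0,0,1]]]'
python3 -m creep '[[[1,-0.11,0,0,1],[0,0,0,0,1],[0,0,0,0,1],[0,0,0,0,1],[0,0,0,0,1]]]'
python3 - <<'E'
from h import *
f=grab('wrist'); cv2.imwrite('pics/wrist3.png',f['image']); print(f['s']['tcp_pos'],f['s']['ee_rot'],f['s']['finger_gap'])
E
```

```text
time: 14.0
tcp_pos: [0.5336, -0.3796, 0.1402]
ee_rot: [-3.141, -0.001, 1.654]
ft_force: [0.1, 0.3, -0.7]
finger_gap: 0.0225
grip_force: 40.1
time: 14.62
tcp_pos: [0.5317, -0.3584, 0.1591]
ee_rot: [-3.141, 0.0, 1.547]
ft_force: [-0.3, 1.3, 0.1]
finger_gap: 0.0228
grip_force: 40.1
time: 15.25
tcp_pos: [0.5211, -0.2306, 0.1594]
ee_rot: [3.142, 0.0, 1.547]
ft_force: [0.4, 0.2, -0.8]
finger_gap: 0.0228
grip_force: 40.1
time: 15.88
tcp_pos: [0.5102, -0.1051, 0.1594]
ee_rot: [3.141, 0.0, 1.547]
ft_force: [0.4, -0.5, -0.8]
finger_gap: 0.0222
grip_force: 40.1
time: 16.5
tcp_pos: [0.5084, -0.0824, 0.1593]
ee_rot: [-3.142, 0.0, 1.546]
ft_force: [0.2, 0.1, -1.2]
finger_gap: 0.0231
grip_force: 40.1
[ 0.50835264 -0.08240535  0.15925614] [-3.14157510e+00  1.32554701e-04  1.54604712e+00] 0.023131230587530936
```

View pics/wrist3.png

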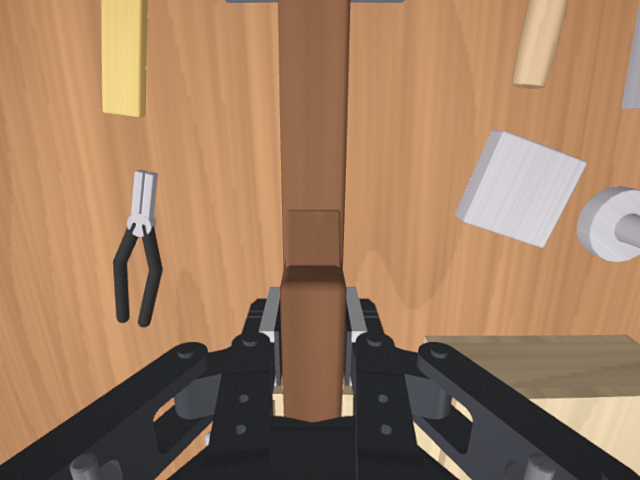

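The wrist view has the stick straight in the gripper, nose up from (315,210), with pliers, offcut and bench block clear on both sides. The bed edge is only just visible at the top. I'll lower it behind the blank and check with the fixed cameras.

```bash
python3 -m creep '[[[0.5,-0.05,0,0,1],[0.6,0,0.9,0,1],[0,0,1,0,1],[0,0,1,0,1],[0,0,1,0,1]]]' 
python3 -m creep '[[[0,0,0.8,0,1],[0,0,0.45,0,1],[0,0,0,0,1],[0,0,0,0,1],[0,0,0,0,1]]]'
python3 - <<'E'
from h import *
a=grab('scene')['image'][130:280,260:460]; b=grab('side')['image'][170:320,190:390]
cv2.imwrite('pics/low.png',cv2.vconcat([cv2.resize(a,(400,300)),cv2.resize(b,(400,300))]))
E
```

```text
time: 17.18
tcp_pos: [0.5077, -0.0535, 0.0612]
ee_rot: [3.141, -0.0, 1.547]
ft_force: [0.5, 0.2, -0.8]
finger_gap: 0.0228
grip_force: 40.1
time: 17.8
tcp_pos: [0.5084, -0.0544, 0.0314]
ee_rot: [3.14, 0.001, 1.547]
ft_force: [0.0, 0.1, -0.5]
finger_gap: 0.0227
grip_force: 40.1
```

View pics/low.png

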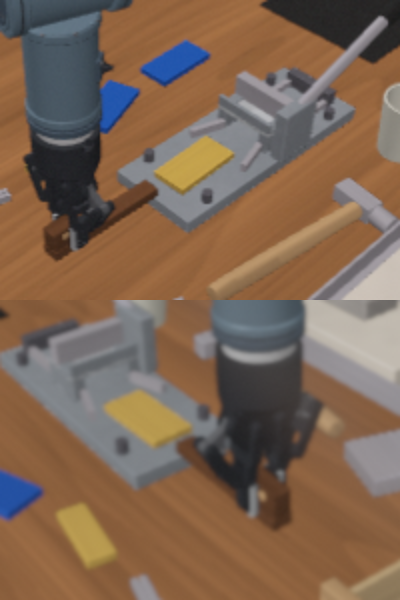

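The tip is just over the bed's infeed edge, centred behind the blank in both views. Lower a touch and push.

```bash
python3 -m creep '[[[0.3,0,0.12,0,1],[0.3,0,0,0,1],[0.3,0,0,0,1],[0.3,0,0,0,1],[0.3,0,0,0,1]]]' 
python3 -m creep '[[[0.4,0,0,0,1],[0.4,0,0,0,1],[0.4,0,0,0,1],[0.4,0,0,0,1],[0.4,0,0,0,1]]]'
python3 - <<'E'
from h import *
a=grab('scene')['image'][130:280,260:460]; b=grab('side')['image'][170:320,190:390]
cv2.imwrite('pics/push.png',cv2.vconcat([cv2.resize(a,(400,300)),cv2.resize(b,(400,300))]))
E
```

```text
time: 18.52
tcp_pos: [0.5086, -0.0166, 0.0276]
ee_rot: [3.142, 0.001, 1.548]
ft_force: [-0.5, -3.3, -1.8]
finger_gap: 0.0228
grip_force: 40.1
time: 19.15
tcp_pos: [0.5098, 0.034, 0.0276]
ee_rot: [-3.142, -0.0, 1.547]
ft_force: [-0.7, -4.3, -0.9]
finger_gap: 0.0227
grip_force: 40.1
```

View pics/push.png

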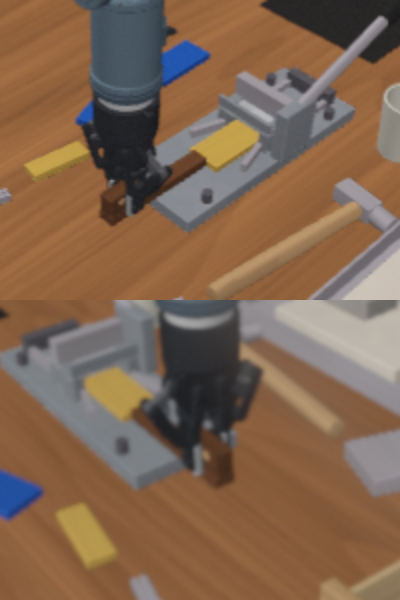

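```bash
python3 -m creep '[[[0.4,0,0,0,1],[0.4,0,0,0,1],[0.4,0,0,0,1],[0.4,0,0,0,1],[0.4,0,0,0,1]]]' 
python3 -m creep '[[[0.4,0,0,0,1],[0.4,0,0,0,1],[0.4,0,0,0,1],[0.3,0,0,0,1],[0.2,0,0,0,1]]]'
python3 -m creep '[[[0.1,0,0,0,1],[0.1,0,0,0,1],[0.1,0,0,0,1],[0.1,0,0,0,1],[0.1,0,0,0,1]]]'
```

```text
time: 19.88
tcp_pos: [0.5109, 0.084, 0.0275]
ee_rot: [-3.141, 0.0, 1.547]
ft_force: [0.2, -2.6, -1.0]
finger_gap: 0.0226
grip_force: 40.1
time: 20.5
tcp_pos: [0.5119, 0.1262, 0.0275]
ee_rot: [-3.141, 0.0, 1.547]
ft_force: [-0.6, -4.5, -0.5]
finger_gap: 0.0223
grip_force: 40.1
time: 21.12
tcp_pos: [0.5123, 0.1383, 0.0276]
ee_rot: [3.142, -0.0, 1.547]
ft_force: [0.9, -2.5, -1.2]
finger_gap: 0.0227
grip_force: 40.1
```

```bash
python3 -m creep '[[[0.06,0,0,0,1],[0.06,0,0,0,1],[0.06,0,0,0,1],[0,0,0,0,1],[0,0,0,0,1]]]' 
python3 -m creep '[[[0.04,0,0,0,1],[0.04,0,0,0,1],[0.04,0,0,0,1],[0,0,0,0,1],[0,0,0,0,1]]]'
```

```text
time: 21.75
tcp_pos: [0.5124, 0.143, 0.0276]
ee_rot: [3.142, -0.0, 1.547]
ft_force: [-0.3, -1.2, -0.3]
finger_gap: 0.0226
grip_force: 40.1
time: 22.38
tcp_pos: [0.5124, 0.144, 0.0275]
ee_rot: [-3.141, 0.003, 1.548]
ft_force: [-0.4, -11.1, 0.2]
finger_gap: 0.0225
grip_force: 40.2
```

```bash
python3 -m creep '[[[0,0,0,0,1],[-0.3,0,0,0,1],[-0.7,0,0,0,1],[-1,0,0,0,1],[-1,0,0,0,1]]]' 
python3 -m creep '[[[-1,0,0,0,1],[-1,0,0,0,1],[-1,0,-0.5,0,1],[-1,0,-1,0,1],[-1,0,-1,0,1]]]'
python3 -m creep '[[[-1,0,-1,0,1],[-1,0,-1,0,1],[-0.5,0,-0.8,0,1],[0,0,0,0,1],[0,0,0,0,1]]]'
python3 - <<'E'
from h import *
for n in ['scene','side']:
    f=grab(n); hsv=cv2.cvtColor(f['image'],cv2.COLOR_BGR2HSV); P=cloud(f)
    m=(hsv[...,0]>17)&(hsv[...,0]<32)&(hsv[...,1]>110)&(P[...,1]>.2)&(P[...,1]<.4)&(abs(P[...,0]-.515)<.06)
    c,l,st,ce=cv2.connectedComponentsWithStats(m.astype(np.uint8))
    for i in range(1,c):
        if st[i,4]<6: continue
        v,u=np.where(l==i); q=onz(f,np.c_[u,v],.030); r=cv2.minAreaRect((q[:,:2]*1000).astype(np.float32)); print(n,st[i],np.round(r[0],1),np.round(r[1],1),round(r[2],1),q[:,:2].min(0).round(4),q[:,:2].max(0).round(4))
b=pickle.load(open('scene.pkl','rb'))['image'][135:235,350:450];a=pickle.load(open('side.pkl','rb'))['image'][160:260,180:280]
cv2.imwrite('pics/stop.png',cv2.hconcat([cv2.resize(b,(400,400)),cv2.resize(a,(400,400))]))
E
```

```text
time: 23.0
tcp_pos: [0.5106, 0.0697, 0.0276]
ee_rot: [3.141, -0.0, 1.547]
ft_force: [0.0, 0.2, -0.5]
finger_gap: 0.0229
grip_force: 40.1
time: 23.62
tcp_pos: [0.5072, -0.0555, 0.0906]
ee_rot: [-3.141, -0.001, 1.547]
ft_force: [0.4, -0.6, -1.0]
finger_gap: 0.0225
grip_force: 40.1
time: 24.25
tcp_pos: [0.5055, -0.1162, 0.1592]
ee_rot: [-3.14, -0.001, 1.547]
ft_force: [0.3, -0.0, -1.1]
finger_gap: 0.0227
grip_force: 40.1
scene [401 172  12   8  60] [511.  362.2] [29.6 24.9] 89.7 [0.4985 0.3473] [0.5234 0.377 ]
side [210 191   5   6  21] [497.4 364.3] [28.7  8.6] 70.4 [0.4921 0.3496] [0.5045 0.3777]
```

View pics/stop.png

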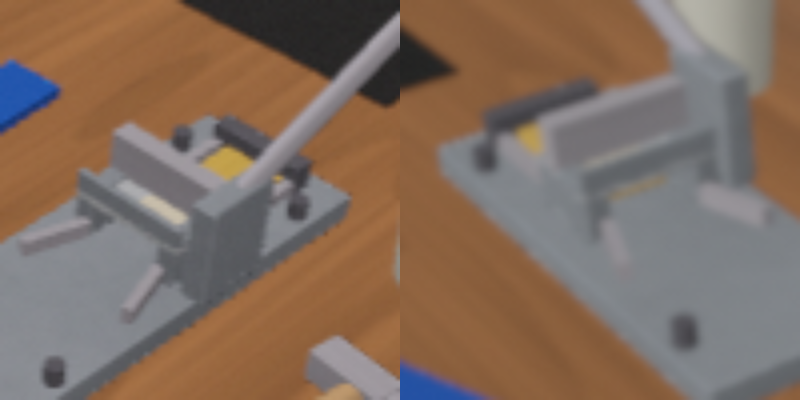

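The blank's brass meets the dark stop in both halves (left at about (230,165), right at about (530,135)), leading end at y ≈ 0.376, matching the stop. Now the stick goes back to the drawer.

```bash
python3 -m creep '[[[-0.95,0.12,0,0,1],[-0.96,0.13,0,0,1],[-0.96,0.13,0,0,1],[-0.96,0.13,0,0,1],[-0.96,0.13,0,0,1]]]' >/dev/null
python3 -m creep '[[[-0.95,0.12,0,0,1],[-0.96,0.13,0,0,1],[-0.96,0.13,0,0,1],[-0.96,0.13,0,0,1],[-0.96,0.13,0,0,1]]]' >/dev/null
python3 -m creep '[[[-0.95,0.13,0,0,1],[0,0,0,-3,1],[0,0,0,-3.1,1],[0,0,0.8,0,1],[0,0,1,0,1]]]'
python3 -m creep '[[[0,0,1,0,1],[0,0,1,0,1],[0,0,0.7,0,1],[0,0,0.35,0,1],[0,0,0.2,0,1]]]'
```

```text
time: 26.22
tcp_pos: [0.5356, -0.3821, 0.1152]
ee_rot: [3.14, 0.002, 1.653]
ft_force: [0.5, -0.0, -1.5]
finger_gap: 0.0229
grip_force: 40.1
time: 26.85
tcp_pos: [0.5354, -0.3811, 0.0337]
ee_rot: [3.141, 0.0, 1.653]
ft_force: [0.1, -0.4, -1.4]
finger_gap: 0.0224
grip_force: 40.1
```

```bash
python3 -m creep '[[[0,0,0.1,0,1],[0,0,0.1,0,1],[0,0,0.03,0,1],[0,0,0,0,1],[0,0,0,0,0.9]]]'
python3 -m creep '[[[0,0,0,0,0.6],[0,0,0,0,0.5],[0,0,0,0,0.5],[0,0,0,0,0.5],[0,0,0,0,0.5]]]'
python3 -m creep '[[[0,0,-0.4,0,0.5],[0,0,-1,0,0.5],[0,0,-1,0,0.5],[0,0,-1,0,0.5],[0,0,-1,0,0.5]]]'
python3 -m creep '[[[0,0,-1,0,0.7],[0,0,-1,3.5,0.7],[0,0,-1,3.4,0.7],[0,0,0,0,0.7],[0,0,0,0,0.7]]]'
python3 - <<'E'
from h import *
f=grab('wrist'); print(f['s']['tcp_pos'],f['s']['ee_rot']); cv2.imwrite('pics/wrist4.png',f['image'])
E
```

```text
time: 27.48
tcp_pos: [0.5353, -0.3808, 0.0283]
ee_rot: [3.141, 0.0, 1.654]
ft_force: [0.2, -0.0, -0.7]
finger_gap: 0.023
grip_force: 40.1
time: 28.1
tcp_pos: [0.5352, -0.3807, 0.028]
ee_rot: [-3.142, -0.0, 1.653]
ft_force: [-0.4, -0.2, 0.4]
finger_gap: 0.0427
grip_force: 0.0
time: 28.72
tcp_pos: [0.5353, -0.3808, 0.1398]
ee_rot: [3.141, 0.001, 1.654]
ft_force: [0.1, 0.8, 0.8]
finger_gap: 0.0431
grip_force: 0.0
time: 29.35
tcp_pos: [0.5348, -0.3804, 0.2124]
ee_rot: [-3.141, -0.001, 1.534]
ft_force: [-0.7, -0.4, -0.2]
finger_gap: 0.0254
grip_force: 0.0
[ 0.53484257 -0.38036489  0.21236446] [-3.14084706e+00 -6.41101526e-04  1.53424878e+00]
```

View pics/wrist4.png

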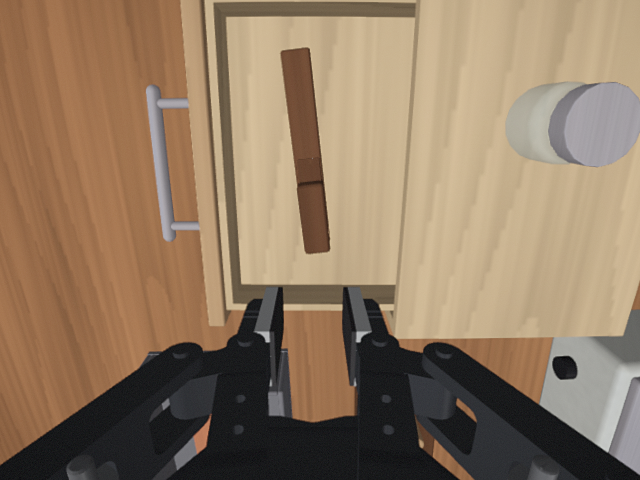

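The stick lies flat in the drawer (nose at (295,50), rear at (316,250)). The handle is unchanged at (160,165). I'll regrip the handle and push the drawer shut.

```bash
python3 -m creep '[[[0.31,-1,0,0,0.7],[0.31,-1,0,0,0.7],[0.31,-1,0,0,0.7],[0.31,-1,0,0,0.7],[0.31,-1,0,0,0.7]]]'
python3 -m creep '[[[0,0,0.7,0,0.7],[0,0,0.9,0,0.7],[0,0,0.9,0,0.7],[0,0,0.9,0,0.7],[0,0,0.9,0,0.7]]]'
python3 -m creep '[[[0,0,0.9,0,0.7],[0,0,0.9,0,0.7],[0,0,0.8,0,0.7],[0,0,0.38,0,0.7],[0,0,0,0,0.7]]]'
python3 -m creep '[[[0,0,0,0,1],[0,0,0,0,1],[0,0,0,0,1],[0,0,0,0,1],[0,0,0,0,1]]]' 40
```

```text
time: 30.02
tcp_pos: [0.4105, -0.3363, 0.2116]
ee_rot: [-3.14, -0.002, 1.534]
ft_force: [-0.2, 0.1, 0.4]
finger_gap: 0.0254
grip_force: 0.0
time: 30.65
tcp_pos: [0.4111, -0.3365, 0.1036]
ee_rot: [-3.14, -0.002, 1.534]
ft_force: [-0.3, 1.6, -0.8]
finger_gap: 0.0256
grip_force: 0.0
time: 31.28
tcp_pos: [0.4117, -0.3364, 0.0309]
ee_rot: [-3.141, -0.002, 1.534]
ft_force: [-0.1, 1.2, 1.2]
finger_gap: 0.0254
grip_force: 0.5
time: 31.9
tcp_pos: [0.4116, -0.337, 0.031]
ee_rot: [-3.141, -0.0, 1.533]
ft_force: [-0.3, 2.4, 0.8]
finger_gap: 0.0093
grip_force: 38.9
```

```bash
python3 -m creep '[[[0,0.2,0,0,1],[0,0.4,0,0,1],[0,0.6,0,0,1],[0,0.6,0,0,1],[0,0.6,0,0,1]]]'
python3 -m creep '[[[0,0.6,0,0,1],[0,0.6,0,0,1],[0,0.6,0,0,1],[0,0.6,0,0,1],[0,0.4,0,0,1]]]'
python3 -m creep '[[[0,0.3,0,0,1],[0,0.1,0,0,1],[0,0.08,0,0,1],[0,0.08,0,0,1],[0,0,0,0,1]]]'
```

```text
time: 32.52
tcp_pos: [0.4731, -0.3395, 0.031]
ee_rot: [3.141, 0.0, 1.533]
ft_force: [-2.6, 1.6, 0.8]
finger_gap: 0.0097
grip_force: 39.1
time: 33.15
tcp_pos: [0.5428, -0.3422, 0.031]
ee_rot: [3.141, 0.0, 1.533]
ft_force: [-1.8, 2.7, 0.9]
finger_gap: 0.0094
grip_force: 39.3
time: 33.78
tcp_pos: [0.5557, -0.3427, 0.031]
ee_rot: [3.141, -0.0, 1.533]
ft_force: [-0.2, 2.4, -1.0]
finger_gap: 0.0091
grip_force: 39.2
```

```bash
python3 -m creep '[[[0,0.1,0,0,1],[0,0.1,0,0,1],[0,0.1,0,0,1],[0,0.1,0,0,1],[0,0,0,0,1]]]'
```

```text
time: 34.4
tcp_pos: [0.5564, -0.3426, 0.0309]
ee_rot: [-3.124, -0.003, 1.534]
ft_force: [-30.4, 1.4, 16.9]
finger_gap: 0.0091
grip_force: 41.5
```

Shut against its stop (30 N). Back off the load, release, and rise clear.

```bash
python3 -m creep '[[[0,-0.2,0,0,1],[0,-0.12,0,0,1],[0,0,0,0,0.7],[0,0,0,0,0.7],[0,0,0,0,0.7]]]'
python3 -m creep '[[[0,0,-0.4,0,0.7],[0,0,-0.8,0,0.7],[0,0,-1,0,0.7],[0,0,-1,0,0.7],[0,0,-1,0,0.7]]]'
python3 -m creep '[[[0.8,0,-1,0,0.7],[0.8,-0.8,-1,0,0.7],[0.8,-0.8,-1,0,0.7],[0,0,0,0,0.7],[0,0,0,0,0.7]]]'
python3 - <<'E'
from h import *
f=grab('wrist'); P=cloud(f);z=P[...,2];hsv=cv2.cvtColor(f['image'],cv2.COLOR_BGR2HSV)
m=((abs(z-.05)<.01)&(hsv[...,1]<90)&(abs(P[...,0]-.56)<.03)&(abs(P[...,1]+.32)<.06)); print(np.percentile(P[m][:,0],[2,25,50,75]),m.sum())
f=grab('scene'); P=cloud(f);z=P[...,2];hsv=cv2.cvtColor(f['image'],cv2.COLOR_BGR2HSV)
m=((abs(z-.05)<.01)&(hsv[...,1]<90)&(abs(P[...,0]-.56)<.06)&(abs(P[...,1]+.34)<.08)); print(np.percentile(P[m][:,0],[2,25,50,75]),m.sum())
g=(hsv[...,0]>17)&(hsv[...,0]<32)&(hsv[...,1]>110)&(P[...,1]>.2)&(P[...,1]<.4)&(abs(P[...,0]-.515)<.06); v,u=np.where(g); print(onz(f,np.c_[u,v],.03)[:,1].max(),g.sum())
E
```

```text
time: 35.02
tcp_pos: [0.5582, -0.3433, 0.0313]
ee_rot: [3.141, 0.001, 1.533]
ft_force: [0.5, 1.1, 0.1]
finger_gap: 0.0256
grip_force: 0.1
time: 35.65
tcp_pos: [0.5579, -0.3429, 0.1378]
ee_rot: [3.141, 0.001, 1.533]
ft_force: [0.5, 0.2, -0.2]
finger_gap: 0.0254
grip_force: 0.0
time: 36.28
tcp_pos: [0.5203, -0.2816, 0.2113]
ee_rot: [3.141, 0.001, 1.533]
ft_force: [0.4, -0.7, -0.9]
finger_gap: 0.0259
grip_force: 0.0
[0.55042389 0.55408134 0.55714331 0.56148091] 1280
[0.55230111 0.55700542 0.55957773 0.56175244] 417
0.37700819417509834 60
```

```bash
python3 -c "
from station import manip
print(manip.finish_job())"
```

```text
the job is handed in; nothing more can be done
None
```

The job is handed in at about 36 s; no verdict was returned. By my measurements the blank is up against the back stop, the push stick was laid flat in the drawer and let go, the drawer is shut against its stop, and the arm is clear.

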